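# Test the homogeniser's stop station

## Task

Test the stop station of the homogeniser before the next run, using only the touch of the fingertips: press the winged mushroom stop down until it latches and let go of it, then push one end of its wing round clockwise (seen from above) until the head springs up, and take the fingers away so that it turns back by itself. Only once it is back up, press the tall slim reset button at the other end of the box fully in and let it return. Leave the low broad start button between them unpressed, pinch and lift nothing, and do not shove the box or disturb the things that stand round it.

Things in the scene. Friction and masses are not known exactly. Their poses are not given: they have to be found in the camera images.
- stop_station: Grey control box, loose on four rubber feet, 2.2 kg, 80 mm wide (its x) by 210 mm long (its y), the top of its cover 62 mm over the worktop; origin at the centre of its underside, z up. Along the cover, at its x = 0: mushroom stop at y = -62 mm, start button at y = +8 mm, reset button at y = +68 mm. A black lead leaves the back (+x) side.
- stop_top (a point): Centre of the top of the mushroom stop: a black dome 40 mm across with a wing through it, 76 mm long (38 mm to each side of the axis), 17 mm wide, 14 mm thick with rounded edges; the point moves with the head. With the head up it is 41 mm over the cover and the wing spans 20.5 to 34.5 mm over the cover, so fingertips can stand beside the wing over the cover (fixed collars under the head reach 21 mm from the axis and 9 mm up). White arrows on the dome show the clockwise way.
- wing_near_end (a point): On the wing's centre line, 34 mm from the turning axis, at the end that points to the box's -x side while the stop is not turned; at half the wing's thickness. Turning clockwise from above carries this end towards the box's +y, the way to the start button.
- wing_far_end (a point): The same at the other end of the wing; clockwise carries it towards the box's -y.
- stop_push (a joint): Travel of the mushroom head, m: 0 up, grows as it is pressed, 0.011 at the bottom stop. The spring takes about 6 N at the start and 11 N at the bottom, the latch adding little; pressed to 0.010 or more it has latched, and then rests at 0.0083 when let go. Only turning lets it spring back up to 0.
- stop_twist (a joint): Turn of the mushroom head, rad: 0 at rest with the wing across the box (along the box's x), grows clockwise seen from above, end stop at 0.90. A light spring (0.02 to 0.06 N m) turns it back. The latch lets the head up at a turn of 0.5 to 0.65; a head that is let go before that turns back still latched.
- wing_right: The half of the wing on its long side that faces the box's -y while not turned (on this side a fingertip pushes the near end clockwise); moves with the head, origin on the turning axis at the cover's height with the head up.
- wing_left: The other half, on the long side that faces the box's +y while not turned (on this side a fingertip pushes the far end clockwise).
- reset_top (a point): Centre of the top of the reset button: black, 23 mm across, the tall slim one, 20 mm over the cover; fixed collar 33 mm across and 5 mm high round it.
- reset_push (a joint): Travel of the reset button, m: 0 out, 0.006 fully in at about 6 N; springs back.
- start_top (a point): Centre of the top of the start button: black, 33 mm across, the low broad one, 7 mm over the cover. Not to be pressed.
- start_push (a joint): Travel of the start button, m: 0 out, 0.004 fully in; springs back.
- hdpe_round_bottle: White round plastic bottle, 46 mm across, 104 mm tall, standing behind the box; origin at the centre of its underside. Bystander.
- timer: White bench timer standing on its edge, 20 x 68 x 60 mm, behind the box; origin at the centre of its underside. Bystander.
- beaker_100: Clear beaker, 54 mm across, 68 mm tall, to the right of the box; origin at the centre of its underside. Bystander.
- dropper_bottle: Brown dropper bottle with a black bulb, 36 mm across, 103 mm tall, to the left of the box; origin at the centre of its underside. Bystander.
- tweezers: Steel tweezers, 119 mm long, lying in front of the box; origin at the middle of the underside. Bystander.
- petri_dish: Clear covered dish, 90 mm across, 15 mm high, in front of the box; origin at the centre of its underside. Bystander.
- sample_cup_1: Clear lidded sample cup, 34 mm across, 82 mm tall, behind to the right of the box; origin at the centre of its underside. Bystander.

How it is judged:
On the way, in this order (a step that is already met when the one before it is completed fails the run):
1. the stop is latched down on its own, untouched (value of joint stop_push above 0.0075 m and value of joint stop_twist below 0.2 rad and contact force between the fingers and stop_push below 0.3 N), for 0.3 s.
2. the head is turned clockwise past the latch (value of joint stop_twist above 0.45 rad), for 0.02 s.
3. the head is back up and turned back, untouched (value of joint stop_push below 0.0015 m and value of joint stop_twist below 0.1 rad and contact force between the fingers and stop_push below 0.3 N), for 0.2 s.
4. the reset button is pressed fully in (5 of 6 mm) (value of joint reset_push above 0.005 m), for 0.05 s.
At the end, for the whole second after the job is handed in: The stop is up (within 1.5 mm) and turned back (within 0.1 rad), the reset and start buttons are out (within 1 mm), and the box stands still and flat on the worktop (value of joint stop_push below 0.0015 m and value of joint stop_twist below 0.1 rad and value of joint each of reset_push, start_push below 0.001 m and angle between stop_station's own z axis and vertical below 0.03 rad and height (world z) of stop_station below 0.004 m and linear speed of stop_station below 0.01 m/s); the robot touches nothing.
It fails at once if the start button is pressed (more than 2 mm) (value of joint start_push above 0.002 m).
It fails at once if the reset button is pressed while the stop is down (value of joint reset_push above 0.003 m and value of joint stop_push above 0.004 m).
It fails at once if the wing is pinched: fingers press on both its long sides at once while it is turned (contact force between the fingers and wing_left above 2 N and contact force between the fingers and wing_right above 2 N and value of joint stop_twist above 0.1 rad).
It fails at once if the box is lifted or tipped (more than 8 mm or 0.1 rad) or shoved more than 20 mm (height (world z) of stop_station above 0.008 m or angle between stop_station's own z axis and vertical above 0.1 rad or distance of stop_station from where it was at the start of the episode above 0.02 m).
It fails at once if a thing standing round the box is moved or lifted (more than 15 mm) (distance of any of hdpe_round_bottle, timer, beaker_100, dropper_bottle, tweezers, petri_dish, sample_cup_1 from where it was at the start of the episode above 0.015 m).
It also fails if it takes over 42 s, if anything falls off the work surface, if the arm or the gripper's body presses on something with over 40 N, if the wrist force passes 120 N, or if a joint passes its speed limit or range.

## Robot

A 6-joint arm with a two-finger parallel gripper is mounted at the origin on a cart in front of the work surface, level with it; the furniture and walls round the work are solid. World frame = base frame: x ahead of the robot, y to its left, z up, the work surface at z = 0. Lengths are in m, angles in rad, forces in N, time in s.
With the tool pointing down it reaches from about 0.425 to 1.125 m from the base axis. Payload 14.9 kg.
Tool frame: the origin (TCP) lies on the mounting face of the last link; the fingertips stand 191 mm ahead of it and the grasp point (between the pads) lies 172 mm ahead of it (manip.grip_point_offset is the distance from the TCP to the grasp point, in m); z points along the fingers, y is the direction in which the jaws open and shut (so a half turn about z gives the same grasp; the last joint's range is limited). The gripper opens to 91 mm and grips with 3 to 60 N. Pads are 32 mm wide; open, the fingers measure 118 mm over their backs; the gripper's body (76 mm by 178 mm) begins 60 mm behind the grasp point.
Start: joints at [-1.166, 0.379, 1.734, -0, 1.028, -0.033], TCP at [0.297, -0.634, 0.405] pointing down, gripper open.
Joint ranges: [-2.77, 2.77], [-0.74, 2.19], [0, 2.66], [-1.06, 4.2], [0.31, 2.87], [-3.08, 3.08]. Speed limits (rad/s): [1.89, 1.89, 2.39, 3.14, 3.14, 3.14].

## Interface

Orientations are given as a unit quaternion [x, y, z, w].
In Python, from plant import manip gives the robot as it stands.
- The arm moves only by the tool drive_tool, never from a script. Its argument "steps" is a list of rows, each a list of 7 numbers: the shift along the world's x, y, z in mm, then the turn, a rotation vector about the world's x, y, z in rad, then the opening, from -1 (shut) to 1 (fully open). In form: [[tx, ty, tz, rx, ry, rz, grip], ...]. A call has 1 to 8 rows; each row shifts and turns the commanded pose from where the row before left it; what a row does not reach is not made up. A row lasts 1/12 s, in which the tool goes at most 41.7 mm and 7.16 degrees, less where a joint would pass 70% of its speed; a pose out of reach is approached as far as the arm can. A call with a gripper value outside its range is refused whole. The fingers move at their own pace and stop on an object; "grip_force" is the grip in N (left out, the last holds). Time passes only in rows, so rows that do not move let the fingers close. It gives the time, the measured TCP pose, the force and the opening at its end, in the units of the state.
- manip.sense(): the state, without advancing time (a new reading comes with each control period).
- manip.camera(name): name is "scene" or "top"; returns (picture, depth): 384x512x3 uint8, red, green, blue; 384x512 float32, m along the optical axis (not along the pixel's ray), 0 where there is no reading.
- manip.camera_info(name): a dict with "mtx" (3x3 intrinsics, pixels), "k1" (the pictures are not rectified: a ray, as slopes to the right and down, at radius r is drawn at 1 + k1 r^2 times it, then the intrinsics apply), "origin" and "orientation" of the camera in the world. Camera axes: x right, y down, z forward; pixel columns grow to the right and rows downward; lengths in m; the calibration is good to about 2 mm. A picture is of the moment at which its call begins. camera_info takes no time and is no camera call.
- manip.finish_job(): hands the job in, once; it reports no verdict.
The state is a dict: "time_s": time; "qpos": joint angles; "joint_vel": joint speeds; "joint_torque": joint torques, N m; "eef_pos": TCP position; "eef_rot": TCP orientation; "contact_force": force on the tool from outside, world axes, zero at the start; "ft_torque": the same for the moment, N m; "finger_gap": finger opening in m.
Only numpy, scipy, OpenCV 4.12 (cv2) and the standard library are available. Lean on these libraries where they do the work, as an engineer would, in place of code of your own. Each camera call takes 0.05 s, during which the arm holds its last target. There are 200 camera calls.

## Working session

There is one attempt and no reset: what is moved stays moved. The work goes in short steps, Python scripts to look and compute and a tool call to move; the robot and the scene stay as the last step left them, time stands still between calls to the robot, and variables do not carry over. Pictures are saved under pics/ and viewed, about 8 in all and at most 12, crops included, and the job is handed in when it is done.

Besides the shell and the picture viewer there is one more tool, called as a command line: name --pt "numbers of a row" for each row, then --argument value for the rest. drive_tool: Moves the arm, as the interface text tells. Its arguments: {"type":"object","properties":{"steps":{"type":"array","items":{"type":"array","items":{"type":"number"}}},"grip_force":{"type":"number"}},"required":["steps"]}

```bash
mkdir -p pics; cat > h.py <<'E'
import numpy as np, cv2
from scipy.spatial.transform import Rotation as R
from plant import manip
def grab(n,tag):
    im,d=manip.camera(n); np.savez(f'{tag}.npz',im=im,d=d); cv2.imwrite(f'pics/{tag}.png',im[:,:,::-1]); return im,d
def world(n,d,uv):
    i=manip.camera_info(n); K=np.array(i['mtx'],float); k=i['k1']
    uv=np.atleast_2d(uv).astype(float)
    p=cv2.undistortPoints(uv[:,None],K,np.array([k,0,0,0.]))[:,0]
    z=np.array([d[int(round(v)),int(round(u))] for u,v in uv])
    o=np.array(i['orientation'],float)
    M=o if o.shape==(3,3) else R.from_quat(o).as_matrix()
    return (np.c_[p,np.ones(len(p))]*z[:,None])@M.T+np.array(i['origin'])
def cloud(n,d):
    vv,uu=np.mgrid[0:d.shape[0],0:d.shape[1]]
    uv=np.c_[uu.ravel(),vv.ravel()]
    P=world(n,d,uv); P[d.ravel()==0]=np.nan
    return P.reshape(*d.shape,3)
E
python3 - <<'E'
from h import *
for n in('scene','top'):
    im,d=grab(n,n+'0'); print(n,manip.camera_info(n))
a=cv2.imread('pics/scene0.png');b=cv2.imread('pics/top0.png')
cv2.imwrite('pics/both0.png',cv2.resize(np.vstack([a,b]),(0,0),fx=.78,fy=.78))
print(manip.sense(),manip.grip_point_offset)
E
```

```text
scene {'mtx': array([[491.4784378 ,   0.        , 259.66279576],
       [  0.        , 491.4784378 , 189.93279368],
       [  0.        ,   0.        ,   1.        ]]), 'k1': -0.08163105040804956, 'origin': array([-0.05472451,  0.84443704,  0.45440145]), 'orientation': array([-0.32999781,  0.76729136, -0.50144599,  0.2256487 ])}
top {'mtx': array([[445.77497983,   0.        , 253.81478502],
       [  0.        , 445.77497983, 190.76363594],
       [  0.        ,   0.        ,   1.        ]]), 'k1': -0.013379946651042203, 'origin': array([0.35896865, 0.3242193 , 1.09165604]), 'orientation': array([-0.66287737,  0.74183795, -0.07381562,  0.06943559])}
{'time_s': 0.1, 'qpos': array([-1.16630832e+00,  3.79372296e-01,  1.73471263e+00, -1.60216050e-06,
        1.02849225e+00, -3.33359473e-02]), 'joint_vel': array([ 0.00214183, -0.00292581, -0.00068851, -0.00072455,  0.00037581,
       -0.0005994 ]), 'joint_torque': array([ 1.35529153e-03, -7.65032530e+01, -4.35294592e+01,  6.52102078e-02,
        3.98364617e-02,  1.20128036e-06]), 'eef_pos': array([ 0.29668679, -0.63383723,  0.40414727]), 'eef_rot': array([ 9.76134102e-01,  2.17168075e-01, -9.15033853e-05, -4.83686718e-04]), 'contact_force': array([ 0.93354857, -0.08358762,  0.74894122]), 'ft_torque': array([0.01266315, 0.03511586, 0.04470506]), 'finger_gap': 0.0911157907605545} 0.172
```

View pics/both0.png

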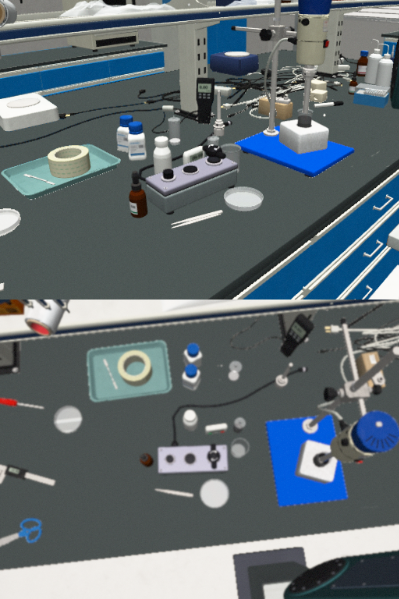

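The combined picture shows the scene view above and the top view below. In the top view the box is centred near (193,458) of the combined picture, with the stop at its right end and the reset at its left. Next I'll fit the cover and the buttons from depth.

```bash
python3 - <<'E'
from h import *
z=np.load('top0.npz');im,d=z['im'],z['d'];P=cloud('top',d)
zs=P[...,2]
reg=np.zeros_like(zs,bool);reg[170:245,190:330]=1
m=(abs(zs-.062)<.006)&reg
n,l,st,c=cv2.connectedComponentsWithStats(m.astype(np.uint8));k=1+np.argmax(st[1:,4]);m=l==k
Q=P[m];print(len(Q),'z med',np.median(Q[:,2]),'table',np.nanmedian(zs[230:245,200:230]))
r=cv2.minAreaRect((Q[:,:2]*1000).astype(np.float32));print(r)
for lo,hi,t in((.066,.073,'start?'),(.076,.09,'reset'),(.088,.12,'mush')):
    mm=((zs>lo)&(zs<hi)&reg).astype(np.uint8)
    n,l,st,c=cv2.connectedComponentsWithStats(mm)
    for i in range(1,n):
        if st[i,4]>8:
            p=P[l==i]; print(t,st[i,4],c[i].round(1),p.mean(0).round(4),p.min(0).round(4),p.max(0).round(4))
cv2.imwrite('pics/top0c.png',cv2.resize(im[130:270,165:345,::-1],(0,0),fx=4.2,fy=4.2,interpolation=cv2.INTER_CUBIC))
s=cv2.imread('pics/scene0.png');cv2.imwrite('pics/sc0c.png',cv2.resize(s[150:300,140:360],(0,0),fx=3.6,fy=3.6,interpolation=cv2.INTER_CUBIC))
E
```

```text
2430 z med 0.06205782328822318 table 9.843215614868672e-05
((541.6492309570312, 326.79364013671875), (210.02200317382812, 80.56542205810547), 85.79234313964844)
start? 9 [317.1 184.3] [0.5677 0.1563 0.0672] [0.5589 0.1545 0.0663] [0.5761 0.1583 0.069 ]
start? 163 [242.7 203.2] [0.5422 0.3349 0.0692] [0.5238 0.3155 0.066 ] [0.5602 0.3533 0.073 ]
start? 14 [222.4 203.8] [0.5463 0.3823 0.0681] [0.5391 0.3787 0.0662] [0.5559 0.3862 0.0728]
start? 18 [215.6 208.3] [0.5376 0.3991 0.0674] [0.533  0.3844 0.0662] [0.5467 0.409  0.07  ]
reset 76 [216.7 203.2] [0.5465 0.3943 0.0826] [0.5359 0.3842 0.0779] [0.5571 0.4053 0.0863]
mush 342 [273.2 200.4] [0.5356 0.2654 0.0986] [0.5005 0.2466 0.0881] [0.5733 0.284  0.1081]
```

View pics/top0c.png

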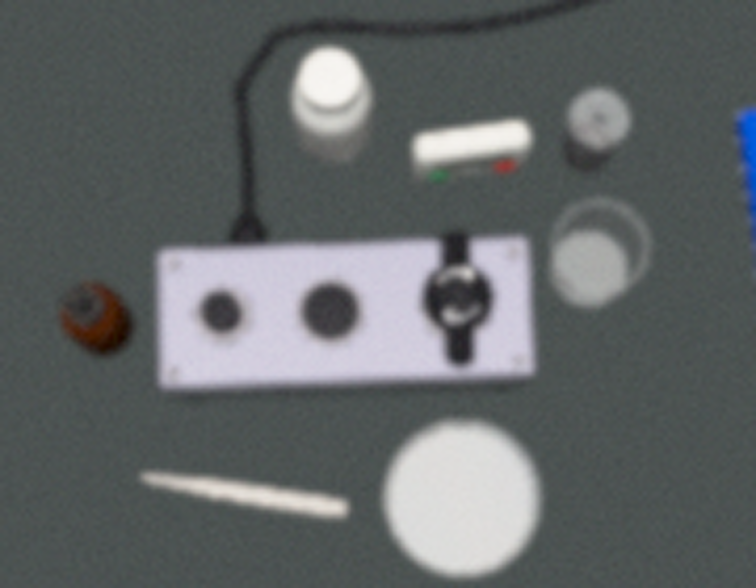

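View pics/sc0c.png

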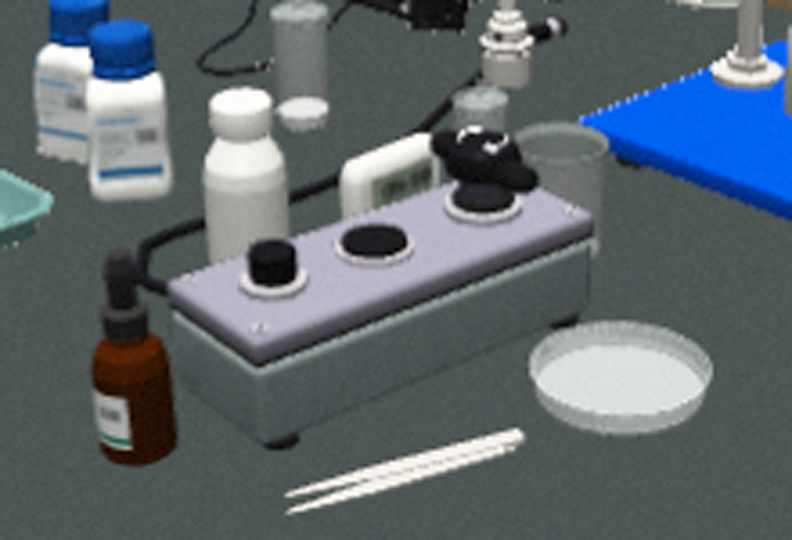

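The stop is at about (0.537, 0.265), the reset at (0.5465, 0.3945), and the box yaw is about -4.3°. The heights agree with the given sizes. The tall rig on the blue mat stands between the start pose and the box, so I'll map it before travelling.

```bash
python3 - <<'E'
from h import *
H=np.full((16,28),-1.)
for n in('top','scene'):
    P=cloud(n,np.load(n+'0.npz')['d']).reshape(-1,3)
    P=P[np.isfinite(P[:,0])]
    i=((P[:,0]-.1)//.05).astype(int);j=((P[:,1]+.9)//.05).astype(int)
    ok=(i>=0)&(i<16)&(j>=0)&(j<28); np.maximum.at(H,(i[ok],j[ok]),P[ok,2])
print('y   ',' '.join(f'{-90+5*j:4d}' for j in range(28)))
for i in range(15,-1,-1): print(f'x{10+5*i:3d}',' '.join(f'{int(v*100):4d}' if v>-1 else '   .' for v in H[i]))
E
```

```text
y     -90  -85  -80  -75  -70  -65  -60  -55  -50  -45  -40  -35  -30  -25  -20  -15  -10   -5    0    5   10   15   20   25   30   35   40   45
x 85   39    1    0    .    1    1    1   39    2    2   40   40   40   40   40    1   16   40    0    0   40   41   41   41   41   39   37   37
x 80   39   39   39   39   38    5    0    0   39   39   39   40   39   39   39   39   39   39   39   39   39   40   40   41   40   39   39   39
x 75    0    0    1    1    6    6    4    4    0    0    0    5    6    5    1    0   33    4   15    1    7    8    0   10   10    2    2    2
x 70    .    0   10    4    0    0    4    4    1    0    0    5    8    5    3    0   33    0    0    0    1    1    1    1    1    1    0    0
x 65   10    .   10    5    0    0    1    1    1    0    0    0    0    0    6   11   33    0    0    0    0    7    0    6   10    1    0    0
x 60   14    .    .    6    6    6    1    0    0    0    0    0    0    0    0   34   53   53   34    3    0    8    6    6   10    4    0    0
x 55    0    0    .    6    6    6    0    0    0    0    0    0    0    .    0   33 
[... 664 characters left out ...]
  -65  -57  -53  -36  -25  -15    0    0    0    0    0    0    0    0    0    0    0    0    0    0    0    0    0    0
x 25    .    .    .    .  -81  -81  -81    .    .    .    .    .    0    0    0    0    0   48   50    0    0    0    0    0    0    0    0    0
x 20    .    .    .  -80  -80  -80  -80  -80  -80  -80  -80  -80  -80  -81  -80  -81  -80  -80   56   58   50  -80  -80  -80  -81  -81  -80  -80
x 15    .    .    .  -80  -80  -80  -80  -80  -80  -80  -80  -80  -80  -80  -71  -70  -71  -70  -71   -1   43   37  -80  -80  -80  -80  -80  -80
x 10    .    .    .  -80  -80  -80  -80  -80  -80  -80  -80  -80  -80  -80  -70  -43  -35  -26  -23    0    0    0  -80  -80  -80  -80  -80  -80
```

drive_tool --pt "0 0 40 0 0 0 -1" --pt "0 0 40 0 0 0 -1" --pt "0 0 40 0 0 -0.1 -1" --pt "0 0 40 0 0 -0.1 -1" --pt "0 0 40 0 0 -0.1 -1" --pt "0 0 40 0 0 -0.1 -1" --pt "0 0 40 0 0 -0.1 -1" --pt "0 0 40 0 0 0 -1" --grip_force 10

```text
time_s: 0.77
eef_pos: [0.2966, -0.6336, 0.7265]
eef_rot: [0.999, -0.034, -0.0, -0.0]
contact_force: [0.5, 0.6, -0.0]
finger_gap: 0.0403
```

drive_tool --pt "0 5 40 0 0 0 -1" --pt "20 20 25 0 0 0 -1" --pt "30 28 10 0 0 0 -1" --pt "30 28 0 0 0 0 -1" --pt "30 28 0 0 0 0 -1" --pt "30 28 0 0 0 0 -1" --pt "30 28 0 0 0 0 -1" --pt "30 28 0 0 0 0 -1"

```text
time_s: 1.43
eef_pos: [0.4975, -0.4397, 0.7994]
eef_rot: [1.0, -0.031, -0.0, -0.0]
contact_force: [0.1, -0.6, 0.4]
finger_gap: 0.0005
```

drive_tool --pt "28 30 0 0 0 0 -1" --pt "28 30 0 0 0 0 -1" --pt "22 34 0 0 0 0 -1" --pt "18 36 0 0 0 0 -1" --pt "10 40 0 0 0 0 -1" --pt "0 41 0 0 0 0 -1" --pt "0 41 0 0 0 0 -1" --pt "0 41 0 0 0 0 -1"

```text
time_s: 2.1
eef_pos: [0.6022, -0.1465, 0.7991]
eef_rot: [1.0, -0.031, -0.0, -0.0]
contact_force: [0.9, -1.1, -0.0]
finger_gap: 0.0007
```

drive_tool --pt "0 41 0 0 0 0 -1" --pt "0 41 0 0 0 0 -1" --pt "-5 41 0 0 0 0 -1" --pt "-10 41 0 0 0 0 -1" --pt "-10 41 0 0 0 0 -1" --pt "-10 41 0 0 0 0 -1" --pt "-10 41 0 0 0 0 -1" --pt "-10 41 0 0 0 0 -1"

```text
time_s: 2.77
eef_pos: [0.547, 0.1788, 0.7994]
eef_rot: [1.0, -0.031, -0.0, 0.0]
contact_force: [1.1, -0.0, -0.2]
finger_gap: 0.0006
```

drive_tool --pt "-10 35 -20 0 0 0 -1" --pt "0 30 -27 0 0 0 -1" --pt "0 18 -35 0 0 0 -1" --pt "0 0 -40 0 0 0 -1" --pt "0 0 -40 0 0 0 -1" --pt "0 0 -40 0 0 0 -1" --pt "0 0 -40 0 0 0 -1" --pt "0 0 -40 0 0 0 -1"

```text
time_s: 3.43
eef_pos: [0.5375, 0.2599, 0.5156]
eef_rot: [1.0, -0.031, -0.0, 0.0]
contact_force: [1.3, 1.1, -0.3]
finger_gap: 0.0001
```

drive_tool --pt "0 5 -40 0 0 0 -1" --pt "0 0 -40 0 0 0 -1" --pt "0 0 -40 0 0 0 -1" --pt "0 0 -40 0 0 0 -1" --pt "0 0 -20 0 0 0 -1" --pt "0 0 -5 0 0 0 -1" --pt "0 0 0 0 0 0 -1"

```text
time_s: 4.02
eef_pos: [0.5377, 0.2649, 0.3314]
eef_rot: [1.0, -0.031, -0.001, 0.001]
contact_force: [1.3, 0.0, -0.0]
finger_gap: 0.0002
```

```bash
python3 - <<'E'
from h import *
print(manip.sense()['eef_pos'],manip.sense()['contact_force'])
a,_=grab('scene','s1');b,_=grab('top','t1')
a=cv2.resize(a[110:260,160:380],(0,0),fx=3,fy=3);b=cv2.resize(b[130:270,160:380],(660,420))
cv2.imwrite('pics/c1.png',cv2.resize(np.vstack([a,b])[:,:,::-1],(0,0),fx=.68,fy=.68,interpolation=cv2.INTER_AREA))
E
```

```text
[0.53772249 0.26491886 0.33135322] [ 1.26818362  0.03943792 -0.01844937]
```

View pics/c1.png

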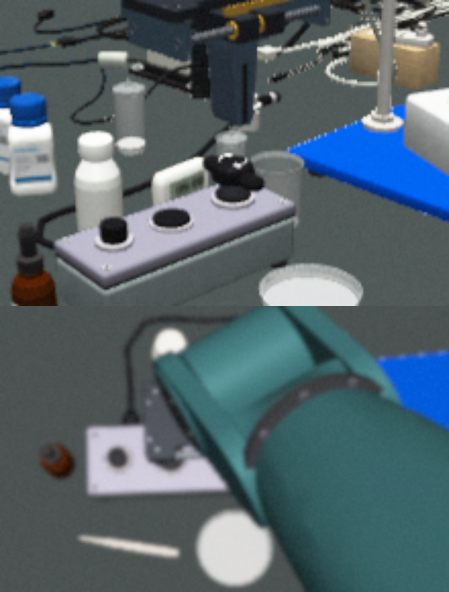

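The fingertips hang just over the head (tips near (233,120), head near (233,170)), so I'll press now.

drive_tool --pt "0 0 -20 0 0 0 -1" --pt "0 0 -12 0 0 0 -1" --pt "0 0 -5 0 0 0 -1" --pt "0 0 -4 0 0 0 -1" --pt "0 0 0 0 0 0 -1"

```text
time_s: 4.53
eef_pos: [0.5381, 0.2651, 0.292]
eef_rot: [1.0, -0.031, -0.0, 0.0]
contact_force: [-3.1, -1.2, 7.7]
finger_gap: 0.0006
```

drive_tool --pt "0 0 -3 0 0 0 -1" --pt "0 0 -3 0 0 0 -1" --pt "0 0 -1 0 0 0 -1" --pt "0 0 0 0 0 0 -1"

```text
time_s: 4.87
eef_pos: [0.5383, 0.2651, 0.2857]
eef_rot: [1.0, -0.031, 0.0, -0.0]
contact_force: [-3.7, -0.8, 9.1]
finger_gap: 0.0008
```

drive_tool --pt "0 0 -1.5 0 0 0 -1" --pt "0 0 -1.5 0 0 0 -1" --pt "0 0 -1 0 0 0 -1" --pt "0 0 0 0 0 0 -1"

```text
time_s: 5.2
eef_pos: [0.5384, 0.2652, 0.2829]
eef_rot: [1.0, -0.031, 0.0, 0.0]
contact_force: [-10.4, -5.0, 26.9]
finger_gap: 0.0004
```

The force rose to 27 N, so the head is at its bottom stop. I'll let go now.

drive_tool --pt "0 0 8 0 0 0 -1" --pt "0 0 15 0 0 0 -1" --pt "0 0 25 0 0 0 -1" --pt "0 0 0 0 0 0 -1" --pt "0 0 0 0 0 0 -1" --pt "0 0 0 0 0 0 -1" --pt "0 0 0 0 0 0 -1"

```text
time_s: 5.78
eef_pos: [0.5378, 0.2649, 0.328]
eef_rot: [1.0, -0.031, -0.0, 0.0]
contact_force: [0.6, 0.2, -0.4]
finger_gap: 0.0003
```

```bash
python3 - <<'E'
from h import *
print(manip.sense()['eef_pos'],manip.sense()['contact_force'])
a,d=grab('scene','s2');P=cloud('scene',d);P0=cloud('scene',np.load('scene0.npz')['d'])
def head(P):
    m=(abs(P[...,0]-.537)<.045)&(abs(P[...,1]-.265)<.045)&(P[...,2]>.07)&(P[...,2]<.112)
    q=P[m];print(len(q),'z top',np.percentile(q[:,2],[50,95,99]).round(4),'centre',(q.min(0)+q.max(0))[:2]/2)
head(P0);head(P)
def cov(P):
    m=(abs(P[...,2]-.062)<.004)&(P[...,0]>.47)&(P[...,0]<.61)&(P[...,1]>.2)&(P[...,1]<.45)
    q=P[m];print(cv2.minAreaRect((q[:,:2]*1000).astype(np.float32)))
cov(P0);cov(P)
E
```

```text
[0.53778255 0.26492497 0.32803465] [ 0.61181503  0.24403563 -0.35911516]
474 z top [0.094  0.1031 0.104 ] centre [0.53576835 0.26911308]
409 z top [0.0878 0.0956 0.0963] centre [0.53648769 0.26868987]
((540.1389770507812, 318.05419921875), (234.92630004882812, 82.3443832397461), 86.0243148803711)
((539.9835815429688, 318.1278076171875), (235.02337646484375, 82.0642318725586), 85.47057342529297)
```

The head is down about 8 mm and latched, untouched, and the box has not moved. Next I'll go down beside the near end of the wing, on its -y side.

drive_tool --pt "-22 -14 0 0 0 0 -1" --pt "-21 -13 0 0 0 0 -1" --pt "0 0 -25 0 0 0 -1" --pt "0 0 -25 0 0 0 -1" --pt "0 0 -12 0 0 0 -1" --pt "0 0 -4.5 0 0 0 -1" --pt "0 0 0 0 0 0 -1"

```text
time_s: 6.42
eef_pos: [0.4949, 0.238, 0.261]
eef_rot: [1.0, -0.031, -0.001, 0.0]
contact_force: [-0.1, -0.1, -0.7]
finger_gap: 0.0005
```

```bash
python3 - <<'E'
from h import *
print(manip.sense()['eef_pos'],manip.sense()['contact_force'])
a,d=grab('scene','s3');P=cloud('scene',d)
cv2.imwrite('pics/c3.png',cv2.resize(a[160:270,230:350,::-1],(0,0),fx=5,fy=5,interpolation=cv2.INTER_CUBIC))
E
```

```text
[0.49489612 0.23800578 0.2610119 ] [-0.08767133 -0.135137   -0.73649453]
```

View pics/c3.png

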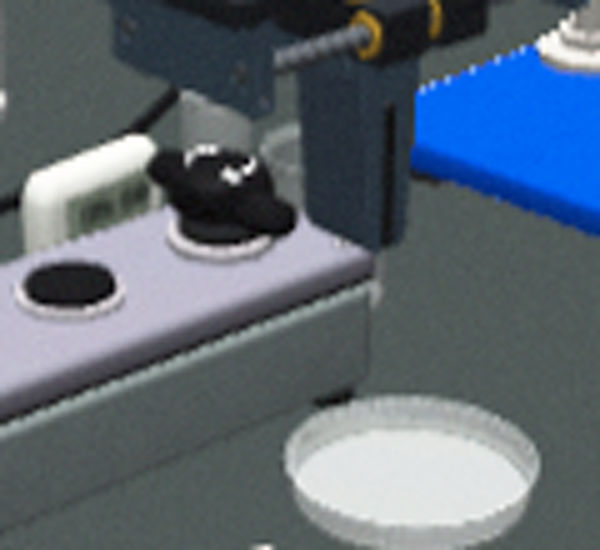

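The head is latched low. The closed fingers (about (350,230)) stand on the -y side of the near wing end (about (285,215)), just clear of the cover. I'll push along the box's +y.

drive_tool --pt "0.5 6 0 0 0 0 -1" --pt "0.3 4 0 0 0 0 -1" --pt "0.3 4 0 0 0 0 -1" --pt "0.3 4 0 0 0 0 -1" --pt "0 0 0 0 0 0 -1"

```text
time_s: 6.88
eef_pos: [0.4965, 0.2568, 0.2625]
eef_rot: [1.0, -0.031, 0.0, -0.0]
contact_force: [-1.1, -1.7, 2.0]
finger_gap: 0.0005
```

drive_tool --pt "0.3 3 0 0 0 0 -1" --pt "0.3 3 0 0 0 0 -1" --pt "0.2 2 0 0 0 0 -1" --pt "0 0 0 0 0 0 -1"

```text
time_s: 7.22
eef_pos: [0.4972, 0.2643, 0.2621]
eef_rot: [1.0, -0.031, 0.0, 0.0]
contact_force: [-0.9, -1.8, 0.8]
finger_gap: 0.001
```

```bash
python3 - <<'E'
from h import *
print(manip.sense()['eef_pos'],manip.sense()['contact_force'])
a,d=grab('scene','s4')
cv2.imwrite('pics/c4.png',cv2.resize(a[160:270,230:350,::-1],(0,0),fx=5,fy=5,interpolation=cv2.INTER_CUBIC))
E
```

```text
[0.49723745 0.26431682 0.26207833] [-0.90212283 -1.80367227  0.75943663]
```

View pics/c4.png

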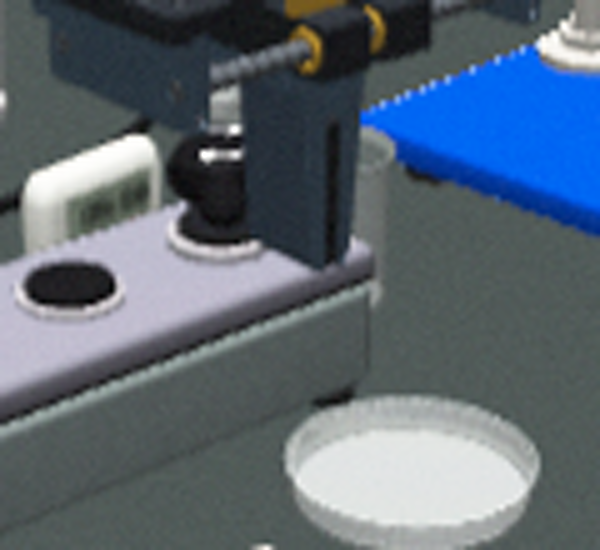

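```bash
python3 - <<'E'
from h import *
for t in('scene0','s2','s4'):
    P=cloud('scene',np.load(t+'.npz')['d'])
    m=(np.hypot(P[...,0]-.537,P[...,1]-.268)<.018)&(P[...,2]>.07)&(P[...,2]<.115)&(P[...,1]>.267)
    q=P[m];print(t,len(q),np.percentile(q[:,2],[50,90,97]).round(4))
E
```

```text
scene0 223 [0.0924 0.103  0.1034]
s2 180 [0.0906 0.0955 0.0961]
s4 165 [0.098  0.1033 0.1036]
```

The dome top is back at 0.1035 m, so the latch has let go. I'll take the fingers back along -y and then up.

drive_tool --pt "-0.5 -8 0 0 0 0 -1" --pt "-0.5 -8 0 0 0 0 -1" --pt "-0.7 -10 0 0 0 0 -1" --pt "-1 -12 0 0 0 0 -1" --pt "0 0 30 0 0 0 -1" --pt "0 0 35 0 0 0 -1" --pt "0 0 10 0 0 0 -1" --pt "0 0 0 0 0 0 -1"

```text
time_s: 7.93
eef_pos: [0.4953, 0.2254, 0.34]
eef_rot: [1.0, -0.031, 0.002, -0.001]
contact_force: [0.2, 0.4, 0.5]
finger_gap: 0.0005
```

```bash
python3 - <<'E'
from h import *
print(manip.sense()['eef_pos'],manip.sense()['contact_force'])
a,d=grab('scene','s5')
for t in('scene0','s5'):
    P=cloud('scene',np.load(t+'.npz')['d'])
    m=(np.hypot(P[...,0]-.537,P[...,1]-.268)<.045)&(P[...,2]>.08)&(P[...,2]<.115)
    q=P[m];print(t,len(q),np.percentile(q[:,2],[50,90,97]).round(4),'wing ang',cv2.minAreaRect((q[:,:2]*1000).astype(np.float32)))
    m=(abs(P[...,2]-.062)<.003);u=cv2.moments((m[170:300,170:330]).astype(np.uint8),True);print(u['m10']/u['m00'],u['m01']/u['m00'])
cv2.imwrite('pics/c5.png',cv2.resize(a[150:270,180:350,::-1],(0,0),fx=4,fy=4,interpolation=cv2.INTER_CUBIC))
E
```

```text
[0.49528777 0.2253811  0.34002452] [0.24453566 0.41108148 0.47502113]
scene0 381 [0.0959 0.1027 0.1034] wing ang ((535.9491577148438, 270.8021545410156), (71.8173599243164, 36.26052474975586), 16.324748992919922)
72.76566757493188 47.346957311534965
s5 379 [0.0958 0.1027 0.1036] wing ang ((535.96875, 270.619873046875), (75.1962661743164, 35.066131591796875), 9.691963195800781)
72.20539798719122 47.777676120768525
```

View pics/c5.png

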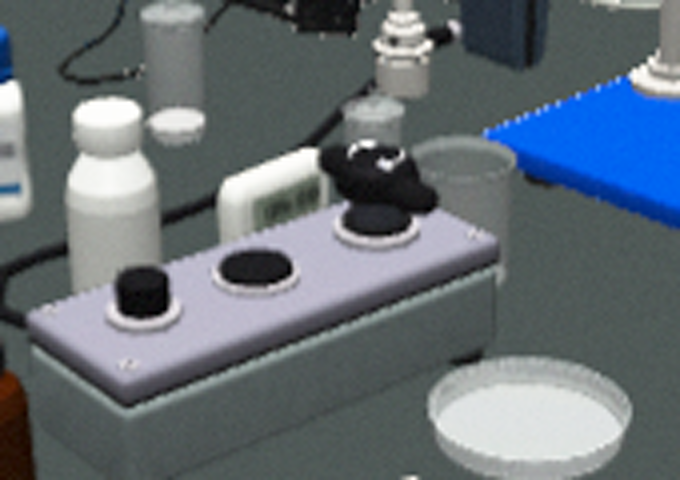

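The stop is up and turned back: it looks as at the start, with dome (375,175) and wing ends (328,160) and (430,195). On to the reset button.

drive_tool --pt "10 34 0 0 0 0 -1" --pt "10 34 0 0 0 0 -1" --pt "10 34 0 0 0 0 -1" --pt "10 34 0 0 0 0 -1" --pt "11 33 0 0 0 0 -1" --pt "0 0 -30 0 0 0 -1" --pt "0 0 -20 0 0 0 -1" --pt "0 0 0 0 0 0 -1"

```text
time_s: 8.65
eef_pos: [0.5439, 0.394, 0.2811]
eef_rot: [1.0, -0.031, -0.003, 0.002]
contact_force: [-0.9, -0.3, -0.4]
finger_gap: 0.0007
```

drive_tool --pt "0 0 -10 0 0 0 -1" --pt "0 0 -5 0 0 0 -1" --pt "0 0 -4 0 0 0 -1" --pt "0 0 0 0 0 0 -1"

```text
time_s: 8.98
eef_pos: [0.5456, 0.3946, 0.2681]
eef_rot: [1.0, -0.031, -0.0, 0.0]
contact_force: [-2.5, -3.0, 4.9]
finger_gap: 0.0004
```

drive_tool --pt "0 0 -1.5 0 0 0 -1" --pt "0 0 -1.5 0 0 0 -1" --pt "0 0 0 0 0 0 -1"

```text
time_s: 9.23
eef_pos: [0.5458, 0.3949, 0.2669]
eef_rot: [1.0, -0.031, 0.0, -0.0]
contact_force: [-5.8, -5.6, 14.4]
finger_gap: 0.0005
```

The force is 14 N at the expected depth, so the reset is fully in. I'll lift away now.

drive_tool --pt "0 0 10 0 0 0 -1" --pt "0 0 25 0 0 0 -1" --pt "0 0 40 0 0 0 -1" --pt "0 0 40 0 0 0 -1" --pt "0 0 40 0 0 0 -1" --pt "0 0 20 0 0 0 -1" --pt "0 0 0 0 0 0 -1" --pt "0 0 0 0 0 0 -1"

```text
time_s: 9.9
eef_pos: [0.5455, 0.395, 0.4423]
eef_rot: [1.0, -0.031, 0.001, -0.001]
contact_force: [-0.3, -0.1, -0.5]
finger_gap: 0.0002
```

```bash
python3 - <<'E'
from h import *
s=manip.sense();print(s['time_s'],s['eef_pos'],s['contact_force'])
a,d=grab('scene','s6');a0=np.load('scene0.npz')['im']
for t in('scene0','s6'):
    P=cloud('scene',np.load(t+'.npz')['d'])
    for n,x,y,r in(('stop',.537,.268,.018),('reset',.5466,.3946,.009),('start',.542,.335,.012)):
        m=(np.hypot(P[...,0]-x,P[...,1]-y)<r)&(P[...,2]<.115)&(P[...,2]>.05); print(t,n,np.percentile(P[m][:,2],[50,97]).round(4))
v=np.hstack([a0[130:300,140:360],a[130:300,140:360]]);cv2.imwrite('pics/c6.png',cv2.resize(v[:,:,::-1],(0,0),fx=1.8,fy=1.8))
E
```

```text
9.9 [0.54554375 0.3949792  0.442254  ] [-0.3386784  -0.08855212 -0.53360057]
scene0 stop [0.0863 0.1034]
scene0 reset [0.0825 0.0838]
scene0 start [0.0697 0.0708]
s6 stop [0.0893 0.1035]
s6 reset [0.0826 0.084 ]
s6 start [0.0699 0.0708]
```

View pics/c6.png

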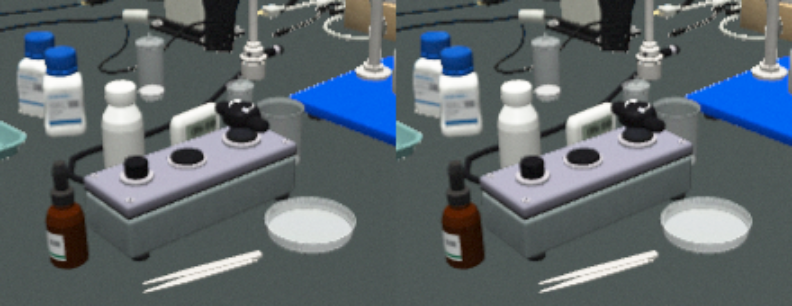

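Before (left half) and after (right half) look the same. The stop (about (636,118)), start and reset are all out, and nothing has moved.

```bash
python3 -c "from plant import manip;print(manip.finish_job())"
```

```text
the job is handed in; nothing more can be done
None
```

The stop station test is done and the job is handed in, after about 10 s on the robot's clock. No verdict is reported.

- **Latching:** I pressed the mushroom stop to its bottom stop with closed fingers (27 N) and let go. Untouched, the dome rested about 8 mm lower, so it had latched.
- **Release:** I pushed the near wing end clockwise from its -y side. The dome sprang back to 0.1035 m, its height at the start. When I took the fingers away, the wing turned back by itself.
- **Reset:** I then pressed the reset button fully in (14 N at the expected depth) and lifted clear.

My last checks found the stop, reset and start tops within 0.2 mm of their starting heights. The box and the things round it look unmoved in the before-and-after pictures, and the fingers are well clear. The wing's final turn I judged mainly from the picture. My depth fit of its angle was too coarse, giving 16° at the start and 10° after for what looks like the same pose. No other check failed or disagreed.

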